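# Load the measuring bay and start the test

### The job

Slide the square white reference block through the open mouth of the measuring bay until it sits square and fully home against the end wall, then slide the gate fully shut across the mouth. Then press the start button (the flat one inside the raised collar) fully down, hold it down for about a second and let it spring back; do not press start before the gate is shut, do not press the mushroom stop button, and leave the weight, bottle and screwdriver where they are.

Things in the scene. Friction and masses are not known exactly. Their poses are not given: they have to be found in the camera images.
- block_center (a point): Centre (half-way up) of the white plastic reference block, 95 x 95 x 45 mm high, about 0.55 kg, with a thin metal disc on top; too wide to grasp, it slides flat on the bench. Its x and y axes are square to its sides, z up.
- gauge: The measuring bay, a U-shaped aluminium fence fixed to the bench, 45 mm high. Origin: on the bench, at the centre of the spot for the seated block. +y points into the bay: end wall's inner face at y = 47.5 mm, side walls' inner faces at x = +-58 mm, straight to y = -35 mm, then flaring outwards to y = -60 mm (outer corners x = +-80 mm). Mouth open to -y; bare flat bench inside.
- bay_home (a point): Centre of the spot where the block belongs: 22.5 mm above the bay's origin, same axes. Beyond the end wall stands a grey sensor housing: 90 mm wide (x), from y = 58 to 114 mm, 90 mm high. The gate runs along x at y = -76 mm.
- gate (a joint): How far the gate has slid, m: 0 is fully open (parked at the -x side of the mouth), 0.130 is fully shut, against its stop. It slides along the bay's +x with about 1.5 N of friction and stays where it is left.
- gate_tab (a point): Centre of the black push tab on the gate: 24 (x) x 30 (y) x 40 mm high, from 48 to 88 mm above the bench, on the middle of the gate panel. The panel is aluminium, 90 mm long (x), 8 mm thick (y), 2 to 50 mm above the bench. Axes as the bay's.
- start (a joint): Travel of the start button, m: 0 is up, 0.010 is fully down. Spring: about 2.4 N to start moving, 8 N fully down; it returns by itself.
- start_top (a point): Top centre of the start button: flat black disc, 60 mm diameter, about 90 mm above the bench, inside a grey collar (inner diameter 70, outer 86 mm, rim 4 mm above the disc). z points outward along the button's axis (press along -z) and leans 20 degrees from vertical to the front (-x side) of its 100 x 100 mm station. Start and stop stations may change places.
- stop (a joint): Travel of the stop button, m: 0 is up, 0.010 is fully down. It is not to be pressed.
- stop_top (a point): Top centre of the stop button: black domed mushroom head 66 mm in diameter on a thinner stem, standing 40 mm off the sloping face of a station like the other one; no collar. z axis outward along its axis. About 106 mm above the bench.
- weight: Bystander: steel knobbed calibration weight, 56 mm diameter, 60 mm high, standing just outside the mouth of the bay on its +x side. Origin: centre of its underside.
- bottle: Bystander: upright white bottle, 60 mm diameter, 130 mm high. Origin: centre of its underside.
- driver: Bystander: screwdriver lying on the bench, 150 mm long along its x axis, tip at +x, about 30 mm thick. Origin: on the bench near its middle.
There are look-alikes about, which are no part of the job. What is shaped like the part that bears start but pink or yellow is not meant.

How it is judged:
On the way, in this order (a step that is already met when the one before it is completed fails the run):
1. the block is home: within 5 mm of the end wall and square to it (y of block_center in the frame of bay_home above -0.005 m and distance between block_center and bay_home below 0.014 m and (angle between the x axis of block_center and the x axis of bay_home, either way round below 0.07 rad or angle between the x axis of block_center and the y axis of bay_home, either way round below 0.07 rad)), for 0.2 s.
2. the gate is shut to within 5 mm (value of joint gate above 0.125 m), for 0.2 s.
3. the start button is fully down (8.5 of 10 mm) for at least 0.5 s (value of joint start above 0.0085 m), for 0.5 s.
4. the start button has sprung back (value of joint start below 0.002 m), for 0.2 s.
At the end, for the whole second after the job is handed in: The block lies flat in the bay, within 5 mm of the end wall, within 14 mm of its spot and square within 0.07 rad; the gate is within 5 mm of fully shut; both buttons are up (within 2 mm) (all of step 1 and value of joint gate above 0.125 m and value of joint each of start, stop below 0.002 m); the robot touches nothing.
It fails at once if the start button is pressed before the gate is shut (value of joint start above 0.005 m and value of joint gate below 0.12 m).
It fails at once if the stop button is pressed (value of joint stop above 0.004 m).
It fails at once if the weight is moved by more than 25 mm or tipped (distance of weight from where it was at the start of the episode above 0.025 m or angle between weight's own z axis and vertical above 0.5 rad).
It fails at once if the bottle is moved by more than 25 mm or tipped (distance of bottle from where it was at the start of the episode above 0.025 m or angle between bottle's own z axis and vertical above 0.5 rad).
It fails at once if the screwdriver is moved by more than 25 mm (distance of driver from where it was at the start of the episode above 0.025 m).
It also fails if it takes over 72 s, if anything falls off the work surface, if the arm or the gripper's body presses on something with over 40 N, if the wrist force passes 120 N, or if a joint passes its speed limit or range.

### The arm

A 7-joint arm with a two-finger parallel gripper is mounted at the origin on the work surface. World frame = base frame: x ahead of the robot, y to its left, z up, the work surface at z = 0. Lengths are in m, angles in rad, forces in N, time in s.
With the tool pointing down it reaches from about 0.425 to 0.95 m from the base axis. Payload 4.7 kg.
Tool frame: the origin (TCP) lies midway between the tips of the shut fingers; the grasp point (between the pads) lies manip.tcp_to_grasp behind it (manip.tcp_to_grasp is the distance from the TCP to the grasp point, in m); z points along the fingers, y is the direction in which the jaws open and shut (so a half turn about z gives the same grasp; the last joint's range is limited). The gripper opens to 85 mm and grips with 20 to 120 N. Pads are 22 mm wide; open, the fingers measure 114 mm over their backs; the gripper's body (76 mm by 85 mm) begins 54 mm behind the grasp point. The pads swing forward as they close: fully open they stand 13 mm farther back than shut.
Start: joints at [1.094, 0.469, -0.049, 1.532, 0.024, 1.141, -0.082], TCP at [0.292, -0.608, 0.231] pointing down, gripper open.
Joint ranges: [-2.59, 2.59], [-0.33, 1.99], [-1.39, 1.29], [0.1, 2.45], [-1.04, 4.18], [0.21, 1.99], [-2.66, 2.66]. Speed limits (rad/s): [2.57, 2.57, 3.14, 3.14, 3.14, 3.14, 3.14].

### API

Orientations are given as a unit quaternion [w, x, y, z].
In Python, from rig import manip gives the robot as it stands. The module is installed in compiled form; this text tells all that it offers.
- The arm moves only by the shell command python3 -m creep 'ROWS' [FORCE]. ROWS is JSON, a list of rows, each a list of 7 numbers: the finger opening in m, from 0 to 0.0854, then the shift along the tool's x, y, z in m, then the turn, a rotation vector about the tool's x, y, z in rad. In form: [[jaw, tx, ty, tz, wx, wy, wz], ...]. A call has 1 to 10 rows; each row is the pose to reach, as a shift and turn from the pose commanded when the call began, along the tool's axes at that moment; what a row does not reach only later rows make up. A row lasts 1/12 s, in which the tool goes at most 41.7 mm and 7.16 degrees, less where a joint would pass 70% of its speed; a pose out of reach is approached as far as the arm can. A call with a gripper value outside its range is refused whole. The fingers move at their own pace and stop on an object; FORCE is the grip in N (left out, the last holds). Time passes only in rows, so rows that repeat a pose let the fingers close. It gives the time, the measured TCP pose, the force and the opening at its end, in the units of the state.
- manip.get_obs(): the state, without advancing time (a new reading comes with each control period).
- manip.get_image(name): name is "side" or "top" or "wrist"; returns the picture (400x640x3 uint8, red, green, blue); there is no depth.
- manip.camera_model(name): a dict with "K" (3x3 intrinsics, pixels), "R" (3x3) and "t" (3): a world point X has camera coordinates R X + t. Camera axes: x right, y down, z forward; pixel columns grow to the right and rows downward; lengths in m; the calibration is good to about 2 mm. A picture is of the moment at which its call begins: read the wrist's pose just before it. camera_model takes no time and is no camera call; for the wrist camera it gives the pose at the moment of the call.
- manip.close_job(): hands the job in, once; it reports no verdict.
The state is a dict: "time": time; "qpos": joint angles; "joint_velocities": joint speeds; "effort": joint torques, N m; "tool_pos": TCP position; "tcp_rot": TCP orientation; "wrist_force": force on the tool from outside, world axes, zero at the start; "torque": the same for the moment, N m; "gripper_width": finger opening in m.
Only numpy, scipy, OpenCV 4.12 (cv2) and the standard library are available. Lean on these libraries where they do the work, as an engineer would, in place of code of your own. Each camera call takes 0.05 s, during which the arm holds its last target.

## Working session

There is one attempt and no reset: what is moved stays moved. The work goes in short steps, Python scripts to look and compute and a shell command to move; the robot and the scene stay as the last step left them, time stands still between calls to the robot, and variables do not carry over. Pictures are saved under pics/ and viewed, and the job is handed in when it is done.

```bash
mkdir -p pics; python3 - <<'E'
from rig import manip
import cv2
o=manip.get_obs()
for k,v in o.items(): print(k,v)
print(manip.tcp_to_grasp)
for n in ["side","top","wrist"]:
    cv2.imwrite(f"pics/{n}0.png",manip.get_image(n)[:,:,::-1])
    m=manip.camera_model(n);print(n,m)
E
```

```text
time 0.0
qpos [ 1.09409749  0.46947686 -0.04863352  1.53372625  0.02411198  1.14097727
 -0.08229255]
joint_velocities [ 0.000562   -0.00010801  0.00035353  0.00091723  0.00046057 -0.00045057
 -0.00094318]
effort [-4.61912223e-04 -5.10322881e+01 -4.70744655e-02 -2.37711436e+01
  1.05640112e-02  7.56708527e-03 -2.20843316e-05]
tool_pos [ 0.29203247 -0.60789649  0.23022397]
tcp_rot [-9.67737094e-04  9.75029781e-01  2.22071892e-01 -2.54796248e-04]
wrist_force [ 0.18632399  0.37378143 -0.34545316]
torque [ 0.01939275  0.02914613 -0.02620964]
gripper_width 0.085283569740614
0.0187
side {'K': array([[498.62629378,   0.        , 322.96701945],
       [  0.        , 498.62629378, 194.5754623 ],
       [  0.        ,   0.        ,   1.        ]]), 'R': array([[ 0.8109459 ,  0.5847791 , -0.02000383],
       [ 0.3477735 , -0.50920681, -0.78724966],
       [-0.47055323,  0.63146008, -0.61630985]]), 't': array([-0.36334705, -0.17628483,  1.86671163])}
top {'K': array([[363.10807301,   0.        , 320.61675974],
       [  0.        , 363.10807301, 203.84070276],
       [  0.        ,   0.        ,   1.        ]]), 'R': array([[-0.02229822, -0.9997347 ,  0.00577152],
       [-0.98478082,  0.02096866, -0.17253133],
       [ 0.17236454, -0.00953082, -0.98498712]]), 't': array([-0.11381395,  0.51263849,  0.98424058])}
wrist {'K': array([[294.31146988,   0.        , 324.62324362],
       [  0.        , 294.31146988, 196.26687984],
       [  0.        ,   0.        ,   1.        ]]), 'R': array([[ 4.33567156e-01, -9.01120971e-01, -7.18561070e-04],
       [-8.55032522e-01, -4.11643559e-01,  3.15387012e-01],
       [-2.84497641e-01, -1.36127057e-01, -9.48962864e-01]]), 't': array([-0.67472523, -0.04207969,  0.37963272])}
```

View pics/side0.png

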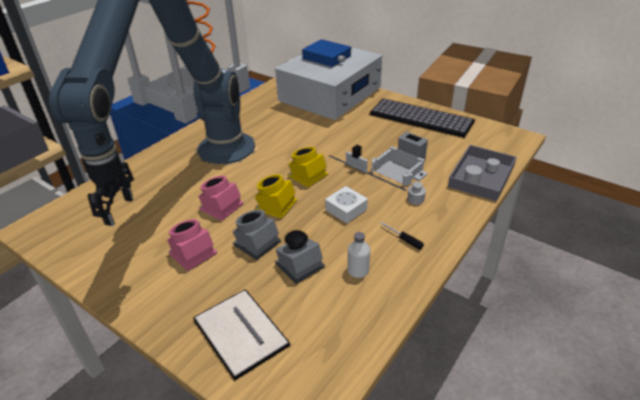

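View pics/top0.png

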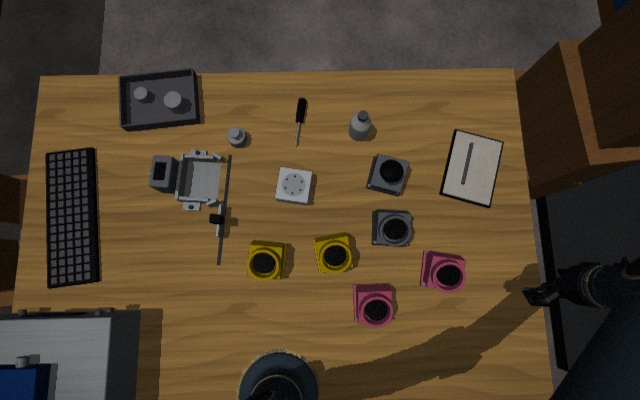

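View pics/wrist0.png

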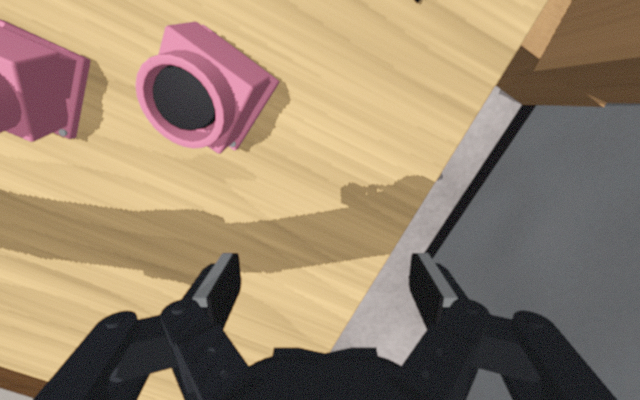

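Candidates for start: in the top view, grey collared at (393,228), pink at (447,271) and (375,306), yellow at (265,262) and (334,254), and the grey mushroom (stop) at (388,174). By the description I choose the grey collared one at (393,228). Next is a close crop to check it.

```bash
cat > h.py <<'E'
import numpy as np, cv2
from rig import manip
def bp(n,u,v,z,m=None):
    m=m or manip.camera_model(n); d=m["R"].T@np.linalg.inv(m["K"])@np.array([u,v,1.]); c=-m["R"].T@m["t"]
    return c+d*(z-c[2])/d[2]
def pr(n,X,m=None):
    m=m or manip.camera_model(n); p=m["K"]@(m["R"]@np.array(X,float)+m["t"]); return p[:2]/p[2]
E
python3 - <<'E'
import cv2
t=cv2.imread("pics/top0.png")
def c(im,x,y,w,h,n,k): cv2.imwrite(f"pics/{n}.png",cv2.resize(im[y:y+h,x:x+w],None,fx=k,fy=k,interpolation=cv2.INTER_CUBIC))
c(t,140,110,190,160,"tA",4)
c(t,340,100,100,160,"tB",3.7)
s=cv2.imread("pics/side0.png")
c(s,220,120,220,170,"sA",3.5)
E
```

```text
(no output)
```

View pics/tA.png

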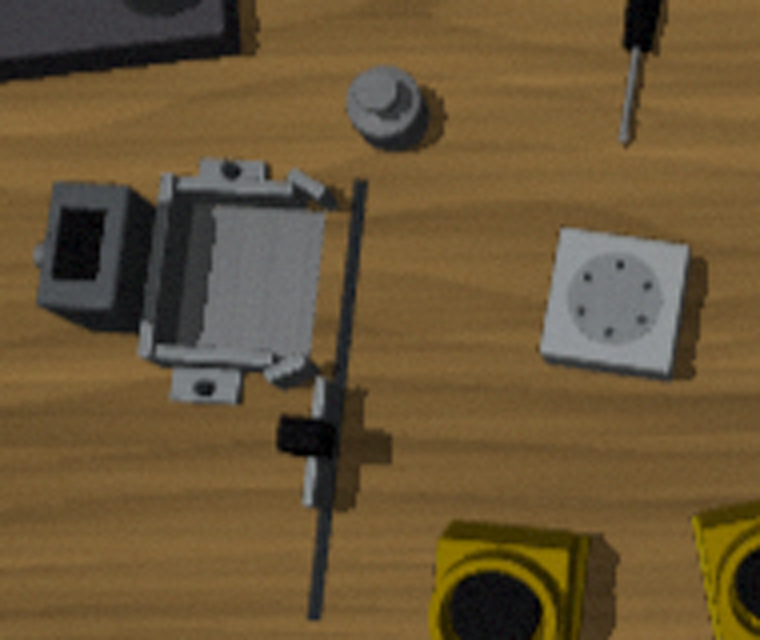

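View pics/tB.png

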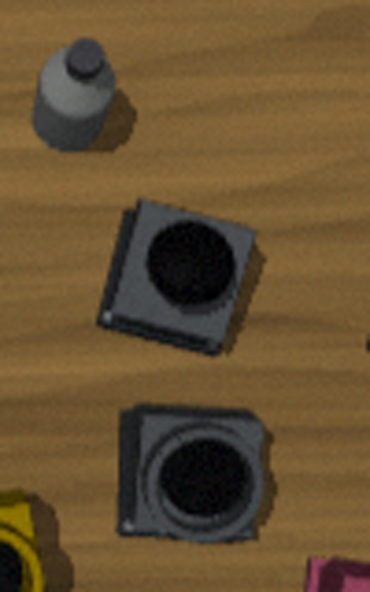

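View pics/sA.png

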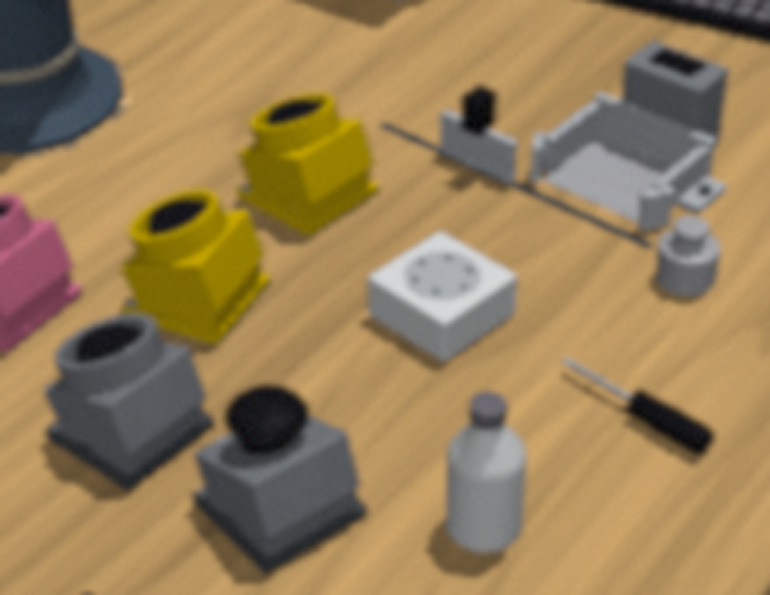

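```bash
python3 - <<'E'
from h import *
np.set_printoptions(precision=4,suppress=True)
A=lambda u,v,z:bp("top",140+u/4-.4,110+v/4-.4,z)
B=lambda u,v,z:bp("top",340+u/3.7-.4,100+v/3.7-.4,z)
print("cam",[-manip.camera_model(n)["R"].T@manip.camera_model(n)["t"] for n in("top","side")])
for n,p in dict(blk=[(563,228),(690,245),(670,378),(542,355)]).items():
    P=np.array([A(*q,.045) for q in p]);print(n,P,P.mean(0))
print("rail",A(315,615,0.002),A(360,180,0.002))
print("tab",A(305,436,.088)); print("weight",A(387,108,.045))
print("start",B(206,477,.09),"stop",B(190,262,.106))
print("bay floor center",A(260,280,0))
print(manip.camera_model("wrist")["R"])
E
```

```text
cam [array([ 0.3327, -0.1152,  1.0586]), array([ 1.2343, -1.056 ,  1.0044])]
blk [[ 0.6215 -0.0113  0.045 ]
 [ 0.607  -0.1026  0.045 ]
 [ 0.5101 -0.0867  0.045 ]
 [ 0.5286  0.0039  0.045 ]] [ 0.5668 -0.0492  0.045 ]
rail [0.3506 0.1716 0.002 ] [0.6744 0.1462 0.002 ]
tab [0.4682 0.1581 0.088 ]
weight [0.7149 0.117  0.045 ]
start [ 0.4308 -0.323   0.09  ] stop [ 0.5872 -0.317   0.106 ]
bay floor center [0.5988 0.2197 0.    ]
[[ 0.4336 -0.9011 -0.0007]
 [-0.855  -0.4116  0.3154]
 [-0.2845 -0.1361 -0.949 ]]
```

```bash
python3 -m creep '[[0.05,0.1,-0.08,-0.02,0,0,-0.3],[0.05,0.2,-0.16,-0.04,0,0,-0.6],[0.05,0.3,-0.24,-0.05,0,0,-0.8],[0.05,0.45,-0.36,-0.05,0,0,-1.045],[0.05,0.45,-0.36,-0.05,0,0,-1.045],[0.05,0.45,-0.36,-0.05,0,0,-1.045],[0.05,0.45,-0.36,-0.05,0,0,-1.045],[0.05,0.45,-0.36,-0.05,0,0,-1.045],[0.05,0.45,-0.36,-0.05,0,0,-1.045],[0.05,0.45,-0.36,-0.05,0,0,-1.045]]'
```

```text
time: 0.98
tool_pos: [0.4722, -0.2329, 0.27]
tcp_rot: [0.0, 0.734, 0.679, -0.0]
wrist_force: [-0.1, -0.8, 0.6]
gripper_width: 0.0499
```

```bash
python3 -m creep '[[0.05,0.22,0.06,-0.03,0,0,0],[0.05,0.22,0.06,-0.03,0,0,0],[0.05,0.22,0.06,-0.03,0,0,0],[0.05,0.22,0.06,-0.03,0,0,0],[0.05,0.22,0.06,-0.03,0,0,0],[0.05,0.22,0.06,-0.03,0,0,0],[0.05,0.22,0.06,-0.03,0,0,0],[0.05,0.22,0.06,-0.03,0,0,0],[0.05,0.22,0.06,-0.03,0,0,0]]'
python3 - <<'E'
from h import *
import pickle
m=manip.camera_model("wrist"); im=manip.get_image("wrist")
print(manip.get_obs()["joint_velocities"])
pickle.dump(m,open("w1.pkl","wb")); cv2.imwrite("pics/w1.png",im[:,:,::-1])
E
```

```text
time: 1.73
tool_pos: [0.5485, -0.0214, 0.2993]
tcp_rot: [-0.0, 0.735, 0.679, -0.001]
wrist_force: [0.1, -1.0, -0.2]
gripper_width: 0.0501
[ 0.01065392 -0.00269222  0.00318096  0.00072929 -0.00457189  0.00118362
 -0.0003728 ]
```

View pics/w1.png

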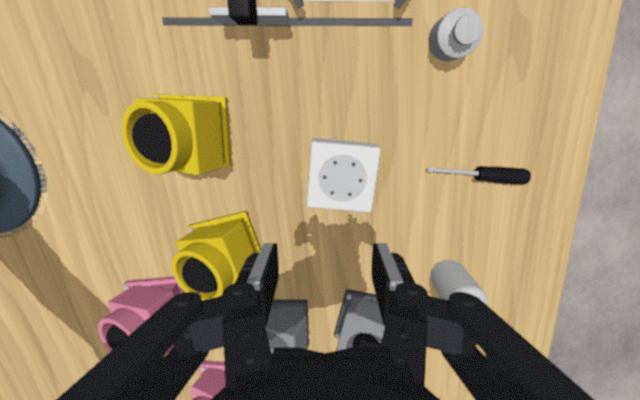

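Block top corners sit at (313,140), (381,145), (373,212) and (307,207). The rail is at row 21, parallel to the image rows. I'll step forward so the bay is in view.

```bash
python3 -m creep '[[0.05,0.04,0,0,0,0,0],[0.05,0.08,0,0,0,0,0],[0.05,0.12,0,0,0,0,0],[0.05,0.15,0,0,0,0,0],[0.05,0.15,0,0,0,0,0],[0.05,0.15,0,0,0,0,0]]'
python3 - <<'E'
from h import *
import pickle
m=manip.camera_model("wrist"); im=manip.get_image("wrist")
pickle.dump(m,open("w2.pkl","wb")); cv2.imwrite("pics/w2.png",im[:,:,::-1])
cv2.imwrite("pics/w2c.png",cv2.resize(im[0:200,130:520,::-1],None,fx=2,fy=2,interpolation=cv2.INTER_CUBIC))
E
```

```text
time: 2.28
tool_pos: [0.5604, 0.1298, 0.2995]
tcp_rot: [-0.0, 0.734, 0.68, -0.0]
wrist_force: [-0.5, -1.1, -0.0]
gripper_width: 0.05
```

View pics/w2c.png

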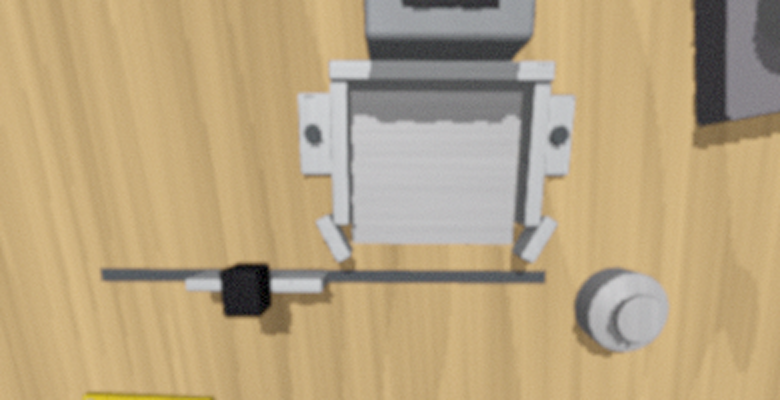

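```bash
cat > fit.py <<'E'
from h import *
import pickle
from scipy.optimize import least_squares
np.set_printoptions(precision=4,suppress=True)
m=pickle.load(open("w2.pkl","rb"))
b=[(-58,47.5,45,349,80),(58,47.5,45,533,80),(-58,-35,45,351,223),(58,-35,45,525,224)]
def T(p,x,y): 
    c,s=np.cos(p[2]),np.sin(p[2]); return np.array([p[0]+c*x-s*y,p[1]+s*x+c*y])
def res(p): return np.concatenate([pr("wrist",[*T(p,x/1e3,y/1e3),z/1e3],m)-[130+u/2-.25,v/2-.25] for x,y,z,u,v in b])
r=least_squares(res,[.6,.22,-.08]);print("bay",r.x,r.fun)
P=r.x
def inv(X):
    d=np.array(X[:2])-P[:2];c,s=np.cos(P[2]),np.sin(P[2]);return np.array([c*d[0]+s*d[1],-s*d[0]+c*d[1]])
W=lambda u,v,z:bp("wrist",130+u/2-.25,v/2-.25,z,m)
print("rail ends in bay",inv(W(102,274,.002)),inv(W(545,277,.002)))
print("tab top",inv(W(246,267,.088)),inv(W(222,290,.088)),inv(W(270,290,.088)))
print("tab ctr expected px",(pr("wrist",[*T(P,-.130,-.076),.088],m)-[130,0])*2)
print("weight",inv(W(637,319,.06)),W(637,319,.06))
m1=pickle.load(open("w1.pkl","rb"))
C=[(-47.5,47.5,45,313,140),(47.5,47.5,45,381,145),(47.5,-47.5,45,373,212),(-47.5,-47.5,45,307,207)]
def rb(p): return np.concatenate([pr("wrist",[*T(p,x/1e3,y/1e3),z/1e3],m1)-[u,v] for x,y,z,u,v in C])
q=least_squares(rb,[.56,-.05,-.08]);print("block",q.x,q.fun,"in bay",inv(q.x),q.x[2]-P[2])
E
python3 fit.py
```

```text
bay [ 0.5984  0.2266 -0.0768] [-1.8367  0.3633  2.1518  0.4762 -1.3788 -0.1156  1.0418 -0.5266]
rail ends in bay [-0.2434 -0.0733] [ 0.0838 -0.0752]
tab top [-0.1161 -0.0585] [-0.1316 -0.072 ] [-0.1028 -0.072 ]
tab ctr expected px [224.6768 296.1103]
weight [ 0.1314 -0.095 ] [0.7221 0.1218 0.06  ]
block [ 0.5722 -0.0474 -0.1578] [-1.3625  0.1546  1.1504  0.7908 -0.1024 -0.5665  0.3376 -0.4333] in bay [-0.0051 -0.2752] -0.08100059797815011
```

```bash
python3 - <<'E'
from h import *
im=cv2.imread("pics/w1.png")
cv2.imwrite("pics/w1c.png",cv2.resize(im[110:250,260:430],None,fx=4,fy=4,interpolation=cv2.INTER_CUBIC))
E
```

```text
(no output)
```

View pics/w1c.png

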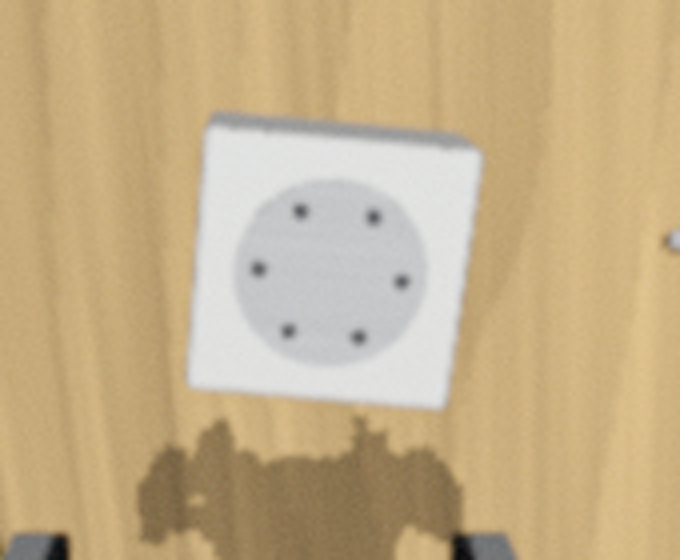

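```bash
cat >> fit.py <<'E'
print("cam heights",(-m["R"].T@m["t"]),(-m1["R"].T@m1["t"]))
C=[(-47.5,47.5,45,208,125),(47.5,47.5,45,482,150),(47.5,-47.5,45,443,408),(-47.5,-47.5,45,188,385)]
C=[(x,y,z,260+u/4-.4,110+v/4-.4) for x,y,z,u,v in C]
def rb(p): return np.concatenate([pr("wrist",[*T(p,x/1e3,y/1e3),z/1e3+p[3]],m1)-[u,v] for x,y,z,u,v in C])
q=least_squares(rb,[.56,-.05,-.08,0]);print("block dz",q.x,q.fun)
def res(p): return np.concatenate([pr("wrist",[*T(p,x/1e3,y/1e3),z/1e3+p[3]],m)-[130+u/2-.25,v/2-.25] for x,y,z,u,v in b])
r=least_squares(res,[.6,.22,-.08,0]);print("bay dz",r.x,r.fun)
P=r.x; print("in bay",inv(q.x),q.x[2]-P[2])
# finger tips check
print("tcp px",pr("wrist",[.5485,-.0214,.2993],m1))
E
python3 fit.py | tail -5; python3 - <<'E'
from h import *
t=cv2.imread("pics/top0.png")
cv2.imwrite("pics/tC.png",cv2.resize(t[145:220,140:330],None,fx=4.2,fy=4.2,interpolation=cv2.INTER_LANCZOS4))
E
```

```text
cam heights [0.5658 0.2102 0.4421] [0.5543 0.0592 0.4418]
block dz [ 0.5707 -0.0501 -0.1708 -0.009 ] [-0.1278  0.0709  0.1463  0.2227  0.1482 -0.2593 -0.1661 -0.0563]
bay dz [ 0.5991  0.2272 -0.0766 -0.0075] [-0.9474  0.9346  1.2209  1.0296 -0.5659 -0.8399  0.273  -1.2658]
in bay [-0.0071 -0.2786] -0.09419877805891108
tcp px [325.6684 253.7312]
```

View pics/tC.png

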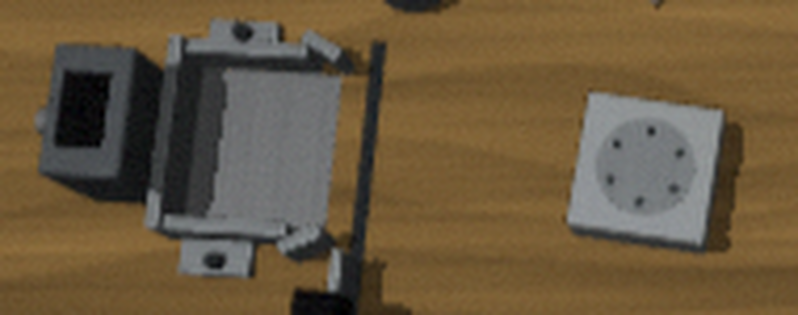

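Refined: bay at (0.599, 0.227), heading -0.077 rad. The block sits in the bay frame at x=-7, y=-279 mm, yawed -5°. Next I go behind the block, come down and push it with two fingers spread 50 mm apart.

```bash
python3 -m creep '[[0.05,-0.04,0.01,0.0,0,0,0],[0.05,-0.08,0.02,0.02,0,0,0],[0.05,-0.12,0.024,0.04,0,0,0],[0.05,-0.16,0.024,0.06,0,0,0],[0.05,-0.2,0.024,0.08,0,0,0],[0.05,-0.235,0.024,0.1,0,0,0],[0.05,-0.265,0.024,0.12,0,0,0],[0.05,-0.275,0.024,0.15,0,0,0],[0.05,-0.275,0.024,0.19,0,0,0],[0.05,-0.275,0.024,0.2,0,0,0]]'
python3 -m creep '[[0.05,0,0,0.03,0,0,0],[0.05,0,0,0.06,0,0,0],[0.05,0,0,0.075,0,0,0],[0.05,0,0,0.083,0,0,0],[0.05,0,0,0.083,0,0,0]]'
python3 - <<'E'
from h import *
import pickle
m=manip.camera_model("wrist"); im=manip.get_image("wrist")
pickle.dump(m,open("w3.pkl","wb")); cv2.imwrite("pics/w3.png",im[:,:,::-1])
E
```

```text
time: 3.17
tool_pos: [0.5576, -0.1515, 0.0942]
tcp_rot: [-0.004, 0.737, 0.676, -0.004]
wrist_force: [-1.5, 0.5, -0.1]
gripper_width: 0.0496
time: 3.58
tool_pos: [0.5622, -0.1472, 0.016]
tcp_rot: [-0.001, 0.734, 0.679, -0.001]
wrist_force: [0.7, -0.1, -0.2]
gripper_width: 0.0499
```

View pics/w3.png

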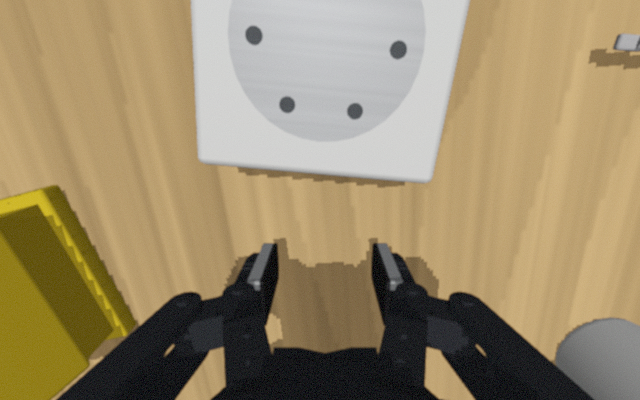

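Block's near edge runs from (200,160) to (432,181), just ahead of both fingertips at (265,250) and (385,250), and is nearly centred. Pushing now.

```bash
python3 -m creep '[[0.05,0.015,0,0,0,0,0],[0.05,0.03,0,0,0,0,0],[0.05,0.045,0,0,0,0,0],[0.05,0.06,0,0,0,0,0],[0.05,0.075,0.001,0,0,0,0],[0.05,0.09,0.002,0,0,0,0],[0.05,0.105,0.003,0,0,0,0],[0.05,0.12,0.004,0,0,0,0],[0.05,0.135,0.005,0,0,0,0],[0.05,0.15,0.006,0,0,0,0]]'
python3 -m creep '[[0.05,0.013,0.001,0,0,0,0],[0.05,0.024,0.001,0,0,0,0],[0.05,0.033,0.001,0,0,0,0],[0.05,0.04,0.001,0,0,0,0],[0.05,0.04,0.001,0,0,0,0]]'
python3 - <<'E'
from h import *
im=manip.get_image("wrist"); cv2.imwrite("pics/w4.png",im[:,:,::-1])
im=manip.get_image("top"); cv2.imwrite("pics/t4.png",cv2.resize(im[110:270,140:330,::-1],None,fx=4,fy=4,interpolation=cv2.INTER_CUBIC))
E
```

```text
time: 4.47
tool_pos: [0.5823, 0.0014, 0.0192]
tcp_rot: [0.002, 0.735, 0.679, 0.0]
wrist_force: [0.0, -2.2, 0.1]
gripper_width: 0.0503
time: 4.88
tool_pos: [0.5855, 0.0443, 0.0175]
tcp_rot: [0.0, 0.734, 0.68, 0.001]
wrist_force: [0.2, 0.1, -0.7]
gripper_width: 0.0502
```

View pics/w4.png

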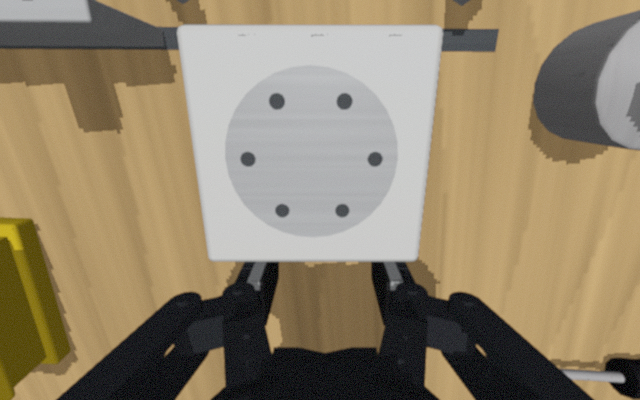

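View pics/t4.png

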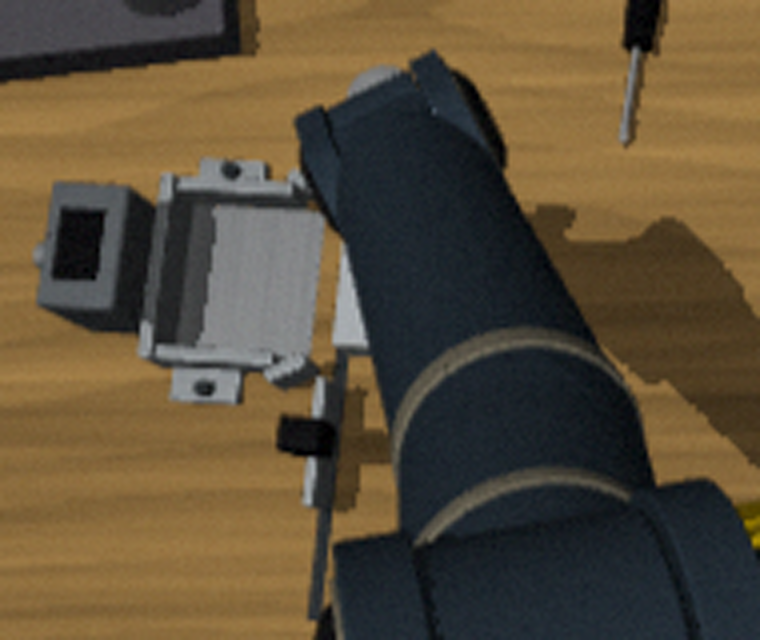

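Block is now square with the fingers: top corners at (180,27), (440,27), (418,262) and (208,262). Its front edge is at the rail and centred on the mouth to within about 5 mm.

```bash
python3 -m creep '[[0.05,0.012,0.001,0,0,0,0],[0.05,0.024,0.002,0,0,0,0],[0.05,0.036,0.003,0,0,0,0],[0.05,0.048,0.004,0,0,0,0],[0.05,0.06,0.004,0,0,0,0],[0.05,0.072,0.004,0,0,0,0],[0.05,0.084,0.004,0,0,0,0],[0.05,0.094,0.004,0,0,0,0],[0.05,0.1,0.004,0,0,0,0],[0.05,0.1,0.004,0,0,0,0]]'
python3 -m creep '[[0.05,0.004,0,0,0,0,0],[0.05,0.008,0,0,0,0,0],[0.05,0.012,0,0,0,0,0],[0.05,0.016,0,0,0,0,0]]'
python3 - <<'E'
from h import *
im=manip.get_image("wrist"); cv2.imwrite("pics/w5.png",im[:,:,::-1])
E
```

```text
time: 5.82
tool_pos: [0.5968, 0.1445, 0.0172]
tcp_rot: [-0.0, 0.733, 0.68, 0.001]
wrist_force: [0.0, 0.0, -0.7]
gripper_width: 0.0499
time: 6.15
tool_pos: [0.5983, 0.1566, 0.017]
tcp_rot: [0.001, 0.735, 0.678, -0.0]
wrist_force: [0.5, -3.1, 1.2]
gripper_width: 0.05
```

View pics/w5.png

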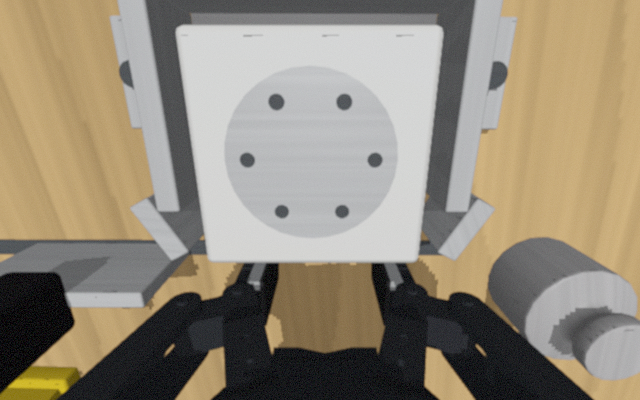

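```bash
python3 -m creep '[[0.05,0.003,0,0,0,0,0],[0.05,0.006,0,0,0,0,0],[0.05,0.009,0,0,0,0,0],[0.05,0.011,0,0,0,0,0],[0.05,0.011,0,0,0,0,0]]'
python3 -m creep '[[0.05,0.002,0,0,0,0,0],[0.05,0.004,0,0,0,0,0],[0.05,0.004,0,0,0,0,0]]'
python3 - <<'E'
from h import *
im=manip.get_image("wrist"); cv2.imwrite("pics/w6.png",im[:,:,::-1])
E
```

```text
time: 6.62
tool_pos: [0.599, 0.1696, 0.017]
tcp_rot: [-0.0, 0.734, 0.679, 0.001]
wrist_force: [-0.2, -0.8, 1.2]
gripper_width: 0.05
time: 6.87
tool_pos: [0.5989, 0.1696, 0.0169]
tcp_rot: [0.001, 0.734, 0.679, -0.002]
wrist_force: [-0.5, -8.5, 6.5]
gripper_width: 0.0501
```

View pics/w6.png

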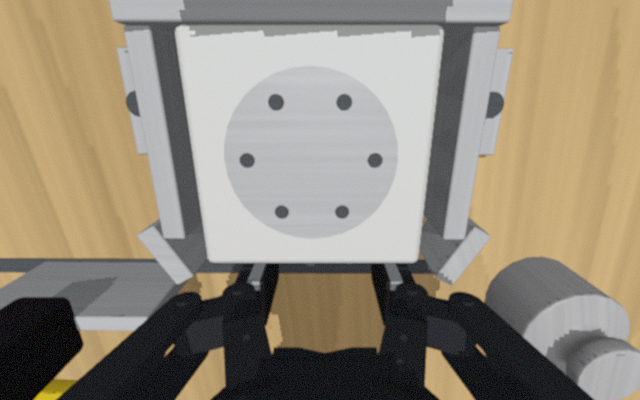

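The block is flush with the end wall: its rear edge is at row 27 against the wall top, TCP stopped, 8.5 N. Next is locating the gate tab.

```bash
cat >> fit.py <<'E'
print("-----",P)
dz=-.008
print("panel ends top", inv(W(186,284,.05+dz)),inv(W(327,284,.05+dz)))
print("panel far edge?", inv(W(250,264,.05+dz)))
print("tab", inv(W(222,314,.088+dz)),inv(W(264,314,.088+dz)),inv(W(245,270,.088+dz)))
print(T(P,-.13,-.12),T(P,-.117,-.076))
E
python3 fit.py | sed -n '/---/,$p'
python3 -m creep '[[0.05,-0.01,0,0,0,0,0],[0.05,-0.03,0,0,0,0,0],[0.05,-0.05,0,-0.02,0,0,0],[0.06,-0.06,0,-0.06,0,0,0],[0.06,-0.06,0,-0.1,0,0,0],[0.06,-0.06,0,-0.14,0,0,0],[0.06,-0.06,-0.04,-0.18,0,0,0],[0.06,-0.06,-0.08,-0.19,0,0,0],[0.06,-0.06,-0.12,-0.19,0,0,0],[0.06,-0.06,-0.12,-0.19,0,0,0]]'
python3 -m creep '[[0.06,0,0,0,0,0,0],[0.06,0,0,0,0,0,0]]'
python3 - <<'E'
from h import *
import pickle
m=manip.camera_model("wrist"); im=manip.get_image("wrist")
pickle.dump(m,open("w7.pkl","wb")); cv2.imwrite("pics/w7.png",im[:,:,::-1])
E
```

```text
----- [ 0.5991  0.2272 -0.0766 -0.0075]
panel ends top [-0.1691 -0.0755] [-0.074  -0.0755]
panel far edge? [-0.1249 -0.0623]
tab [-0.1357 -0.0887] [-0.1097 -0.0887] [-0.1194 -0.0618]
[0.4603 0.1175] [0.4766 0.1604]
time: 7.75
tool_pos: [0.4694, 0.1243, 0.2077]
tcp_rot: [-0.0, 0.732, 0.681, -0.0]
wrist_force: [-1.1, 0.1, -0.9]
gripper_width: 0.0601
time: 7.92
tool_pos: [0.475, 0.1227, 0.2071]
tcp_rot: [0.0, 0.734, 0.679, 0.001]
wrist_force: [0.5, -1.0, -0.5]
gripper_width: 0.06
```

View pics/w7.png

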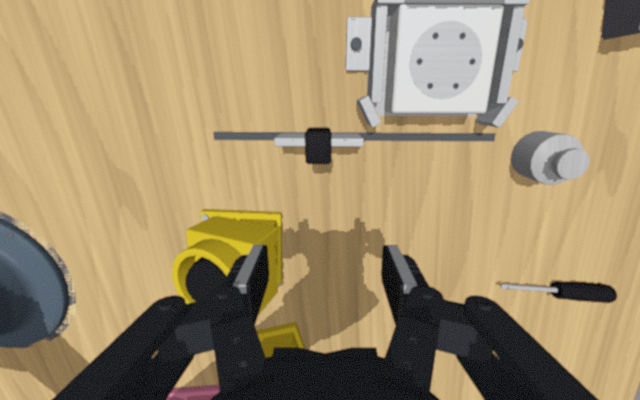

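Tab at (318,145), about 7 px left of the tool axis. That puts it in the bay frame at x≈-122 mm, y=-76 mm. I'll straddle it with the jaws 60 mm apart.

```bash
python3 -m creep '[[0.06,0.02,-0.003,0,0,0,0],[0.06,0.038,-0.006,0.01,0,0,0],[0.06,0.038,-0.006,0.03,0,0,0],[0.06,0.038,-0.006,0.06,0,0,0],[0.06,0.038,-0.006,0.09,0,0,0],[0.06,0.038,-0.006,0.1,0,0,0],[0.06,0.038,-0.006,0.1,0,0,0]]'
python3 - <<'E'
from h import *
im=manip.get_image("wrist"); cv2.imwrite("pics/w8.png",im[:,:,::-1])
im=manip.get_image("side"); cv2.imwrite("pics/s8.png",cv2.resize(im[60:230,280:500,::-1],None,fx=3.5,fy=3.5,interpolation=cv2.INTER_CUBIC))
E
```

```text
time: 8.55
tool_pos: [0.4709, 0.1599, 0.1038]
tcp_rot: [-0.002, 0.734, 0.679, -0.003]
wrist_force: [-0.6, -0.2, -0.1]
gripper_width: 0.06
```

View pics/w8.png

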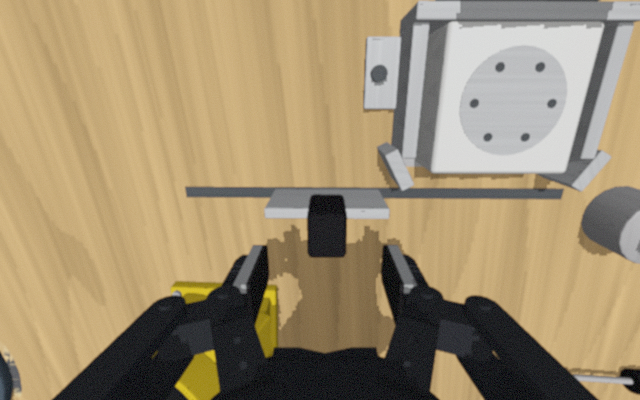

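View pics/s8.png

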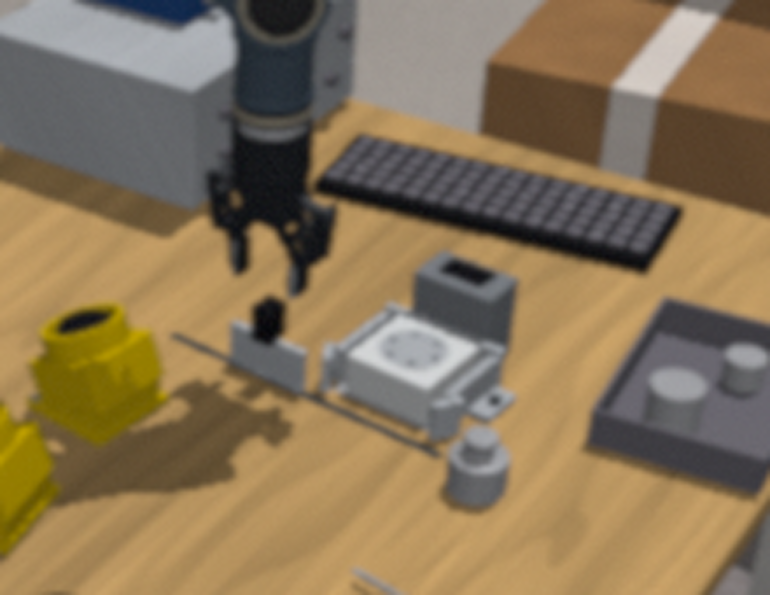

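```bash
python3 - <<'E'
from h import *
o=manip.get_obs();p=o["tool_pos"];print(p)
hx=np.array([.077,.997,0])
for dy in(-.015,0,.015):
  for z in(.088,.05): print(dy,z,pr("wrist",p+hx*dy+[0,0,z-p[2]]))
im=manip.get_image("wrist"); cv2.imwrite("pics/w8c.png",cv2.resize(im[170:290,240:410,::-1],None,fx=4,fy=4,interpolation=cv2.INTER_CUBIC))
E
```

```text
[0.47289549 0.16094905 0.1071026 ]
-0.015 0.088 [325.59966573 259.70328558]
-0.015 0.05 [325.37860566 233.22820034]
0 0.088 [325.6086472  237.95734038]
0 0.05 [325.38121379 214.54838184]
0.015 0.088 [325.61811674 215.02969214]
0.015 0.05 [325.38393933 195.02764117]
```

View pics/w8c.png

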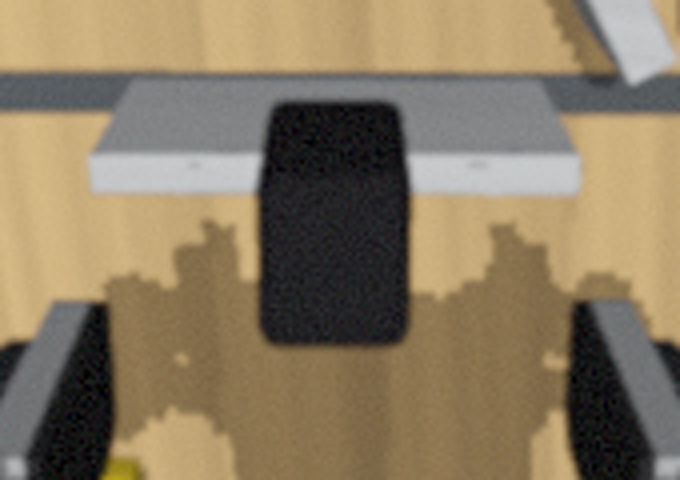

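Tab top spans rows 216–256 and is centred at u=324, so it is aligned. I'll lower and slide.

```bash
python3 -m creep '[[0.06,0,0,0.02,0,0,0],[0.06,0,0,0.04,0,0,0],[0.06,0,0,0.043,0,0,0],[0.06,0,0,0.043,0,0,0],[0.06,0,0.01,0.043,0,0,0],[0.06,0,0.02,0.043,0,0,0]]'
python3 -m creep '[[0.06,0,0.012,0,0,0,0],[0.06,0,0.024,0,0,0,0],[0.06,0,0.036,0,0,0,0],[0.06,0,0.048,0,0,0,0],[0.06,0,0.06,0,0,0,0],[0.06,0,0.072,0,0,0,0],[0.06,0,0.084,0,0,0,0],[0.06,0,0.096,0,0,0,0],[0.06,0,0.104,0,0,0,0],[0.06,0,0.104,0,0,0,0]]'
python3 - <<'E'
from h import *
im=manip.get_image("wrist"); cv2.imwrite("pics/w9.png",im[:,:,::-1])
p=manip.get_obs()["tool_pos"];d=p[:2]-[.5991,.2272];print(.997*d[0]-.0766*d[1],.0766*d[0]+.997*d[1])
E
```

```text
time: 9.2
tool_pos: [0.4933, 0.1593, 0.0655]
tcp_rot: [0.001, 0.734, 0.679, 0.001]
wrist_force: [-2.8, 0.2, 1.3]
gripper_width: 0.0598
time: 10.03
tool_pos: [0.5985, 0.1503, 0.0649]
tcp_rot: [0.001, 0.735, 0.678, 0.002]
wrist_force: [0.9, 0.2, 0.3]
gripper_width: 0.0599
0.0040050964965872215 -0.07663932025263183
```

View pics/w9.png

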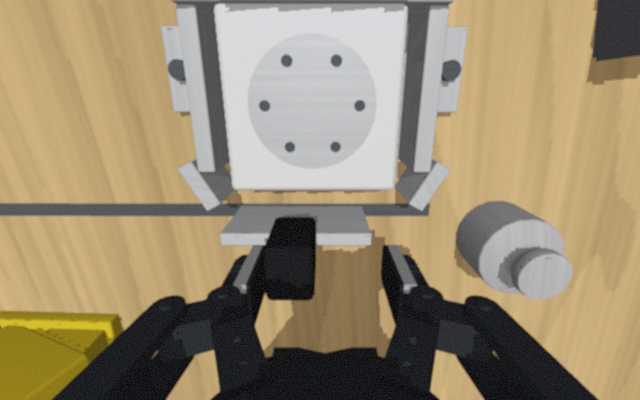

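The gate is following, with the tab at (290,255) against the left pad. About 14 mm remain.

```bash
python3 -m creep '[[0.06,0,0.004,0,0,0,0],[0.06,0,0.008,0,0,0,0],[0.06,0,0.011,0,0,0,0],[0.06,0,0.013,0,0,0,0],[0.06,0,0.013,0,0,0,0]]'
python3 -m creep '[[0.06,0,0.002,0,0,0,0],[0.06,0,0.004,0,0,0,0],[0.06,0,0.006,0,0,0,0],[0.06,0,0.006,0,0,0,0]]'
python3 - <<'E'
from h import *
p=manip.get_obs()["tool_pos"];d=p[:2]-[.5991,.2272];print(.997*d[0]-.0766*d[1],.0766*d[0]+.997*d[1])
E
```

```text
time: 10.5
tool_pos: [0.6088, 0.1498, 0.0639]
tcp_rot: [0.0, 0.734, 0.679, 0.0]
wrist_force: [-0.4, -0.0, 0.2]
gripper_width: 0.0602
time: 10.83
tool_pos: [0.6104, 0.1496, 0.0634]
tcp_rot: [-0.002, 0.734, 0.679, -0.004]
wrist_force: [-9.8, -0.5, 6.8]
gripper_width: 0.06
0.017197186760065628 -0.07647260275066975
```

The stop is reached: tool x is at +17 mm (18 expected) with 9.8 N. I'll back off, lift and check.

```bash
python3 -m creep '[[0.06,0,0,0,0,0,0],[0.06,0,-0.01,0,0,0,0],[0.06,0,-0.019,0,0,0,0],[0.06,0,-0.019,-0.02,0,0,0],[0.06,0,-0.019,-0.05,0,0,0],[0.06,-0.02,-0.019,-0.09,0,0,0],[0.06,-0.04,-0.019,-0.13,0,0,0],[0.06,-0.06,-0.019,-0.17,0,0,0],[0.06,-0.08,-0.019,-0.2,0,0,0],[0.06,-0.08,-0.019,-0.2,0,0,0]]'
python3 - <<'E'
from h import *
im=manip.get_image("wrist"); cv2.imwrite("pics/w10.png",cv2.resize(im[0:200,200:480,::-1],None,fx=2.8,fy=2.8,interpolation=cv2.INTER_CUBIC))
E
```

```text
time: 11.67
tool_pos: [0.5929, 0.0668, 0.2713]
tcp_rot: [0.006, 0.736, 0.677, 0.004]
wrist_force: [0.9, 0.0, 0.3]
gripper_width: 0.0606
```

View pics/w10.png

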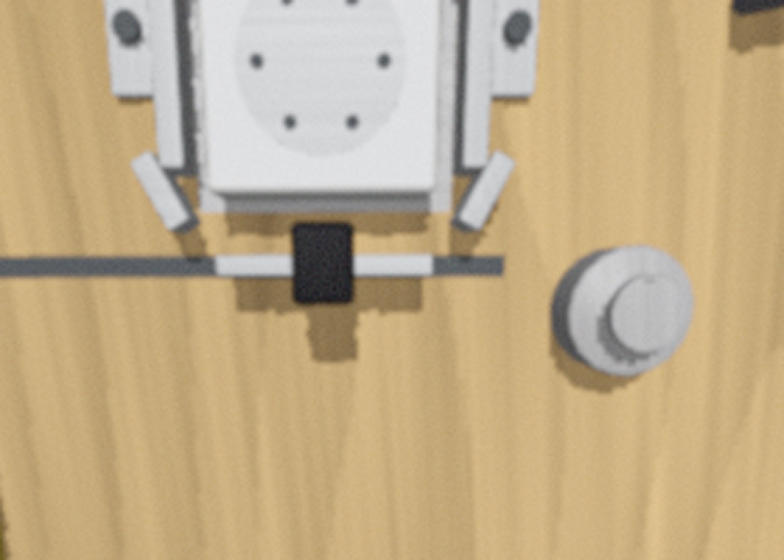

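The tab is centred on the mouth at (322,262), the panel covers it, and the block is still flush. Now to look at the start station.

```bash
python3 -m creep '[[0.0,-0.04,-0.01,-0.02,0,0,0],[0,-0.44,-0.087,-0.03,0,0,0],[0,-0.44,-0.087,-0.03,0,0,0],[0,-0.44,-0.087,-0.03,0,0,0],[0,-0.44,-0.087,-0.03,0,0,0],[0,-0.44,-0.087,-0.03,0,0,0],[0,-0.44,-0.087,-0.03,0,0,0],[0,-0.44,-0.087,-0.03,0,0,0],[0,-0.44,-0.087,-0.03,0,0,0],[0,-0.44,-0.087,-0.03,0,0,0]]'
python3 -m creep '[[0.0,-0.03,0,0,0,0,0],[0,-0.05,0,0,0,0,0],[0,-0.05,0,0,0,0,0],[0,-0.05,0,0,0,0,0]]'
python3 - <<'E'
from h import *
import pickle
m=manip.camera_model("wrist"); im=manip.get_image("wrist")
pickle.dump(m,open("w11.pkl","wb"))
cv2.imwrite("pics/w11.png",im[:,:,::-1])
im=manip.get_image("top"); cv2.imwrite("pics/t11.png",im[:,:,::-1])
E
```

```text
time: 12.55
tool_pos: [0.4768, -0.3269, 0.2917]
tcp_rot: [-0.0, 0.734, 0.679, -0.0]
wrist_force: [0.5, -0.2, 1.0]
gripper_width: 0.0002
time: 12.88
tool_pos: [0.4734, -0.376, 0.2911]
tcp_rot: [-0.001, 0.735, 0.678, -0.0]
wrist_force: [0.4, 0.5, -0.3]
gripper_width: 0.0003
```

View pics/w11.png

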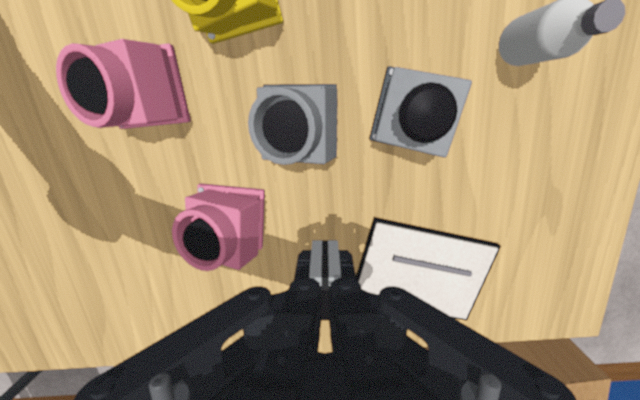

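```bash
python3 - <<'E'
import cv2
im=cv2.imread("pics/w11.png"); cv2.imwrite("pics/w11c.png",cv2.resize(im[60:190,230:360],None,fx=4.5,fy=4.5,interpolation=cv2.INTER_CUBIC))
t=cv2.imread("pics/top0.png"); cv2.imwrite("pics/t0c.png",cv2.resize(t[195:260,355:430],None,fx=8,fy=8,interpolation=cv2.INTER_CUBIC))
s=cv2.imread("pics/side0.png"); cv2.imwrite("pics/s0c.png",cv2.resize(s[195:270,220:300],None,fx=7,fy=7,interpolation=cv2.INTER_CUBIC))
E
```

```text
(no output)
```

View pics/w11c.png

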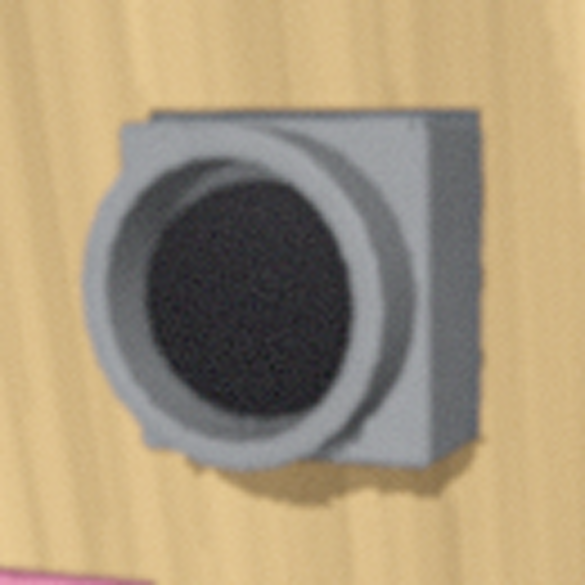

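View pics/t0c.png

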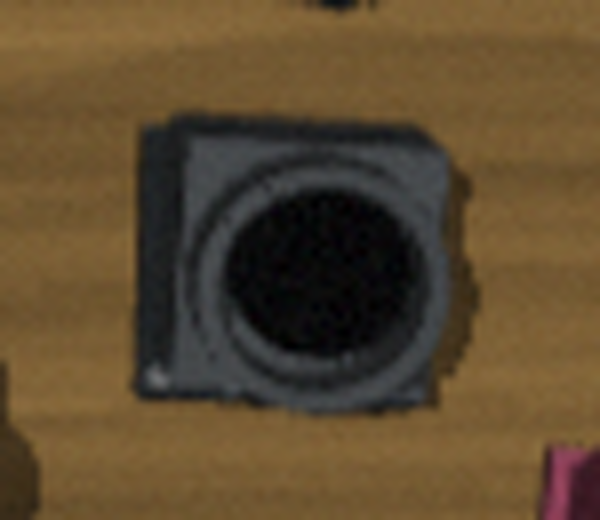

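View pics/s0c.png

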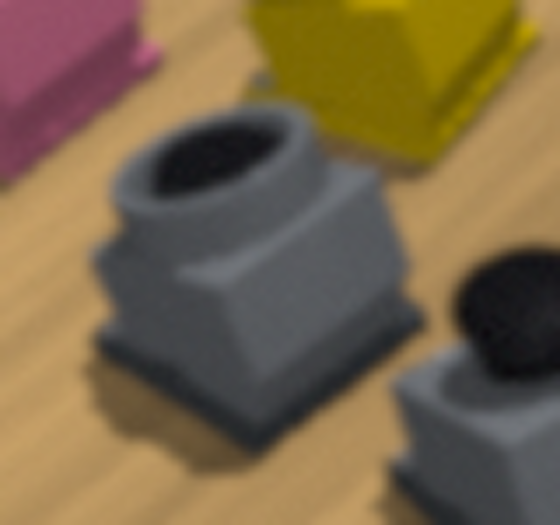

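```bash
cat > sb.py <<'E'
from h import *
import pickle
from scipy.optimize import least_squares
np.set_printoptions(precision=4,suppress=True)
m=pickle.load(open("w11.pkl","rb"))
def N(psi): 
    t=np.radians(20); return np.array([-np.sin(t)*np.cos(psi),-np.sin(t)*np.sin(psi),np.cos(t)])
def circ(c,n,R):
    a=np.cross(n,[0,1,0]);a/=np.linalg.norm(a);b=np.cross(n,a);t=np.linspace(0,2*np.pi,360)
    return c+R*(np.outer(np.cos(t),a)+np.outer(np.sin(t),b))
def ext(c,n,R,m,n_="wrist"):
    q=np.array([pr(n_,X,m) for X in circ(c,n,R)]);return np.array([q[:,0].min(),q[:,0].max(),q[:,1].min(),q[:,1].max()])
U=lambda u:230+u/4.5-.4; V=lambda v:60+v/4.5-.4
rim=[U(83),U(383),V(122),V(466)]; dsc=[U(147),U(352),V(182),V(418)]
if __name__=="__main__":
    for psi in(-.08,0.,-.15):
        n=N(psi)
        f=lambda p:np.r_[ext(p+.004*n,n,.043,m)-rim,ext(p,n,.030,m)-dsc]
        r=least_squares(f,[.43,-.32,.09]);print(psi,r.x,r.fun,r.cost)
        f=lambda p:np.r_[ext(np.r_[p,.082]+.004*n,n,.043,m)-rim,ext(np.r_[p,.082],n,.030,m)-dsc]
        r=least_squares(f,[.43,-.32]);print("   z fixed",r.x,r.cost)
    print("top ray z=.09",bp("top",355+321/8-.5,195+273/8-.5,.09))
    print("side",bp("side",220+215/7-.5,195+160/7-.5,.09))
    # base edges yaw
    W=lambda u,v,z:bp("wrist",U(u),V(v),z,m)
    a,b=W(482,112,.0),W(480,438,.0);print("right edge base",a,b,np.arctan2(*(a-b)[[0,1]]))
    a,b=W(428,120,.05),W(430,465,.05);print("right edge upper",a,b,np.arctan2(*(a-b)[[0,1]]))
E
python3 sb.py
```

```text
-0.08 [ 0.4281 -0.3229  0.0815] [ 1.4269  1.2781  0.5126  0.3369 -1.5726 -1.1709 -0.5141 -0.3484] 4.1377603510490335
   z fixed [ 0.4281 -0.3229] 4.147048839888872
0.0 [ 0.4281 -0.3229  0.0818] [ 1.3449  1.3491  0.5958  0.2865 -1.6233 -1.1174 -0.4912 -0.4129] 4.180657442562783
   z fixed [ 0.4282 -0.3229] 4.182199770533256
-0.15 [ 0.428  -0.3229  0.0811] [ 1.4672  1.2492  0.4673  0.3525 -1.5516 -1.1986 -0.5166 -0.3125] 4.13207865101907
   z fixed [ 0.4281 -0.3228] 4.155474660272108
top ray z=.09 [ 0.4305 -0.3213  0.09  ]
side [ 0.4275 -0.3197  0.09  ]
right edge base [ 0.497  -0.2787  0.    ] [ 0.4897 -0.3793  0.    ] 0.07261357795356757
right edge upper [ 0.4802 -0.2816  0.05  ] [ 0.4733 -0.3765  0.05  ] 0.07271778323904132
```

Start disc is at (0.4285, -0.322, 0.09); wrist, top and side views agree within about 3 mm. The station's x axis lies along tool y, so I tilt wx = -0.35 and approach along the axis.

```bash
python3 -m creep '[[0,0.025,-0.033,0.03,-0.12,0,0],[0,0.05,-0.066,0.06,-0.24,0,0],[0,0.05,-0.066,0.1,-0.349,0,0],[0,0.05,-0.066,0.13,-0.349,0,0],[0,0.05,-0.066,0.13,-0.349,0,0],[0,0.05,-0.066,0.13,-0.349,0,0]]'
python3 - <<'E'
from h import *
from sb import N
from scipy.spatial.transform import Rotation as R
o=manip.get_obs();q=o["tcp_rot"];M=R.from_quat(np.r_[q[1:],q[0]]).as_matrix()
n=N(-.073);d=np.array([.4285,-.322,.09])-o["tool_pos"]
print(o["tool_pos"],"toolz.-n",-M[:,2]@n,"to go in tool axes",M.T@d)
cv2.imwrite("pics/w12.png",manip.get_image("wrist")[:,:,::-1])
im=manip.get_image("side"); cv2.imwrite("pics/s12.png",cv2.resize(im[140:300,170:360,::-1],None,fx=4,fy=4,interpolation=cv2.INTER_CUBIC))
E
```

```text
time: 13.48
tool_pos: [0.409, -0.3168, 0.1592]
tcp_rot: [0.123, 0.723, 0.67, 0.118]
wrist_force: [0.2, 0.3, -0.5]
gripper_width: -0.0
[ 0.409  -0.3168  0.1592] toolz.-n 0.9999715684807559 to go in tool axes [-0.0041 -0.0046  0.0718]
```

View pics/w12.png

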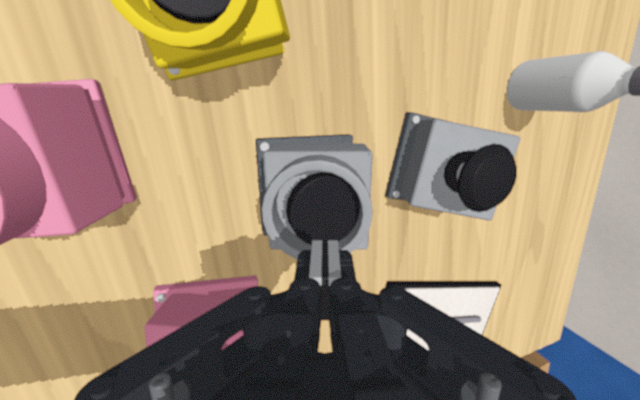

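View pics/s12.png

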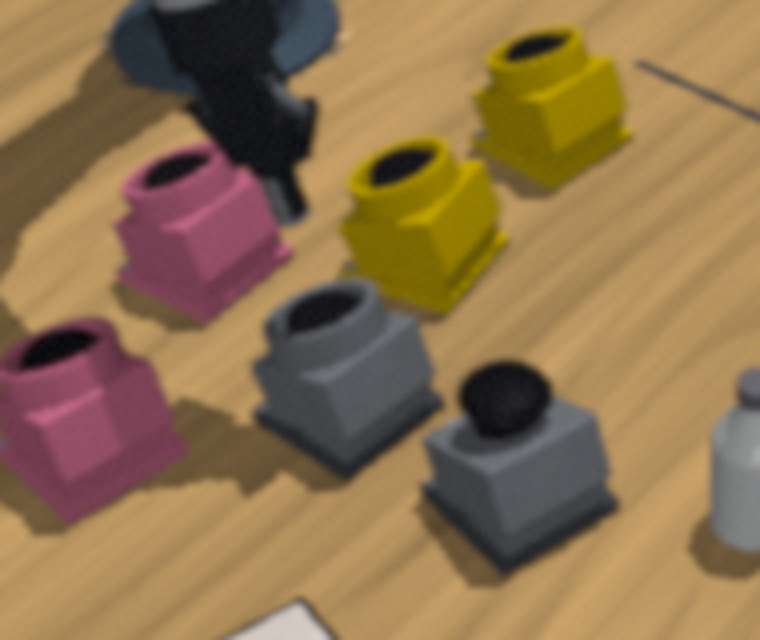

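The disc is at (323,207), in line with the fingers at u≈325. Approaching to just above it.

```bash
python3 -m creep '[[0,-0.002,-0.002,0.02,0,0,0],[0,-0.004,-0.003,0.04,0,0,0],[0,-0.004,-0.003,0.055,0,0,0],[0,-0.004,-0.003,0.055,0,0,0],[0,-0.004,-0.003,0.055,0,0,0]]'
python3 - <<'E'
from h import *
from scipy.spatial.transform import Rotation as R
o=manip.get_obs();q=o["tcp_rot"];M=R.from_quat(np.r_[q[1:],q[0]]).as_matrix()
print("to go",M.T@(np.array([.4285,-.322,.09])-o["tool_pos"]), M.T@o["wrist_force"])
cv2.imwrite("pics/w13.png",manip.get_image("wrist")[100:300,200:450,::-1])
E
```

```text
time: 14.0
tool_pos: [0.4296, -0.326, 0.1114]
tcp_rot: [0.128, 0.722, 0.669, 0.118]
wrist_force: [-0.0, 0.4, 0.4]
gripper_width: -0.0001
to go [ 0.0039337  -0.00862148  0.01959704] [ 0.34641203  0.07400708 -0.38298613]
```

View pics/w13.png

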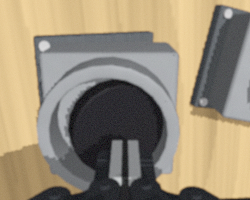

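```bash
python3 -m creep '[[0,0.004,-0.006,0,0,0,0],[0,0.004,-0.006,0.006,0,0,0],[0,0.004,-0.006,0.012,0,0,0],[0,0.004,-0.006,0.012,0,0,0],[0,0.004,-0.006,0.012,0,0,0]]'
python3 - <<'E'
from h import *
from scipy.spatial.transform import Rotation as R
manip.get_image("top")
o=manip.get_obs();q=o["tcp_rot"];M=R.from_quat(np.r_[q[1:],q[0]]).as_matrix()
print("to go",M.T@(np.array([.4285,-.322,.09])-o["tool_pos"]), M.T@o["wrist_force"])
im=manip.get_image("wrist")[150:270,260:400,::-1]
cv2.imwrite("pics/w14.png",cv2.resize(im,None,fx=4,fy=4,interpolation=cv2.INTER_CUBIC))
E
```

```text
time: 14.47
tool_pos: [0.4264, -0.3218, 0.0966]
tcp_rot: [0.127, 0.723, 0.669, 0.118]
wrist_force: [-0.5, 0.3, -0.3]
gripper_width: -0.0
to go [ 0.0001234  -0.00040346  0.00703574] [-0.03483919  0.86172008 -0.60813549]
```

View pics/w14.png

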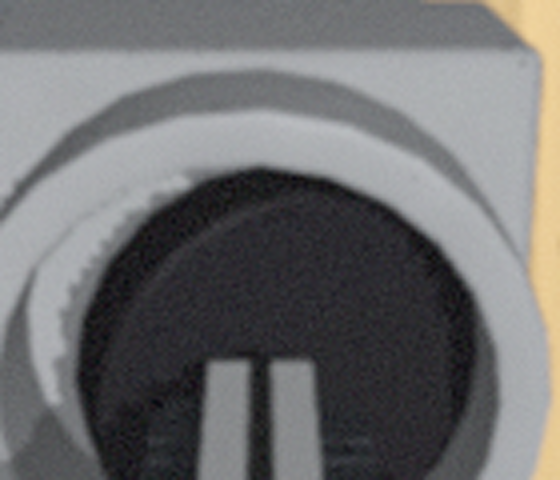

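Fingers are over the middle of the disc, inside the collar. Pressing.

```bash
python3 -m creep '[[0,0,0,0.004,0,0,0],[0,0,0,0.008,0,0,0],[0,0,0,0.012,0,0,0],[0,0,0,0.012,0,0,0]]'
python3 -m creep '[[0,0,0,0.004,0,0,0],[0,0,0,0.007,0,0,0],[0,0,0,0.007,0,0,0]]'
python3 - <<'E'
from h import *
from scipy.spatial.transform import Rotation as R
o=manip.get_obs();q=o["tcp_rot"];M=R.from_quat(np.r_[q[1:],q[0]]).as_matrix()
print("to go",M.T@(np.array([.4285,-.322,.09])-o["tool_pos"]), M.T@o["wrist_force"])
E
```

```text
time: 14.9
tool_pos: [0.4303, -0.3226, 0.0851]
tcp_rot: [0.127, 0.723, 0.669, 0.118]
wrist_force: [-3.5, -0.1, 6.0]
gripper_width: 0.0
time: 15.15
tool_pos: [0.4319, -0.323, 0.0815]
tcp_rot: [0.127, 0.723, 0.669, 0.117]
wrist_force: [-19.0, 5.8, 39.3]
gripper_width: 0.0001
to go [ 0.00072026 -0.00037817 -0.00915419] [  4.27161731  -4.80187046 -43.50790338]
```

Bottomed: 9.2 mm travel, 43 N. I'll ease slightly and hold for over a second.

```bash
python3 -m creep '[[0,0,0,-0.001,0,0,0],[0,0,0,-0.002,0,0,0],[0,0,0,-0.002,0,0,0]]'
```

```text
time: 15.4
tool_pos: [0.4317, -0.3229, 0.0821]
tcp_rot: [0.128, 0.723, 0.669, 0.117]
wrist_force: [-11.0, 2.0, 17.6]
gripper_width: 0.0003
```

```bash
python3 -m creep '[[0,0,0,0,0,0,0],[0,0,0,0,0,0,0],[0,0,0,0,0,0,0],[0,0,0,0,0,0,0],[0,0,0,0,0,0,0],[0,0,0,0,0,0,0],[0,0,0,0,0,0,0],[0,0,0,0,0,0,0],[0,0,0,0,0,0,0],[0,0,0,0,0,0,0]]'
```

```text
time: 16.23
tool_pos: [0.4317, -0.3229, 0.082]
tcp_rot: [0.128, 0.723, 0.669, 0.117]
wrist_force: [-9.4, 1.3, 18.5]
gripper_width: -0.0
```

Held for 1.1 s at about 20 N, well above the 8 N needed. Releasing and lifting clear.

```bash
python3 -m creep '[[0,0,0,-0.008,0,0,0],[0,0,0,-0.02,0,0,0],[0,0,0,-0.05,0,0,0],[0,0,0,-0.09,0,0,0],[0,0,0,-0.13,0,0,0],[0,0,0,-0.16,0,0,0],[0,0,0,-0.16,0,0,0],[0,0,0,-0.16,0,0,0],[0,0,0,-0.16,0,0,0]]'
python3 - <<'E'
from h import *
cv2.imwrite("pics/w15.png",manip.get_image("wrist")[:,:,::-1])
cv2.imwrite("pics/t15.png",cv2.resize(manip.get_image("top")[60:300,110:430,::-1],None,fx=2.5,fy=2.5,interpolation=cv2.INTER_CUBIC))
print(manip.get_obs()["wrist_force"])
E
```

```text
time: 16.98
tool_pos: [0.3774, -0.3177, 0.2304]
tcp_rot: [0.127, 0.723, 0.669, 0.118]
wrist_force: [-1.0, 0.3, -0.3]
gripper_width: 0.0003
[-1.15237939  0.77315854  0.45618866]
```

View pics/w15.png

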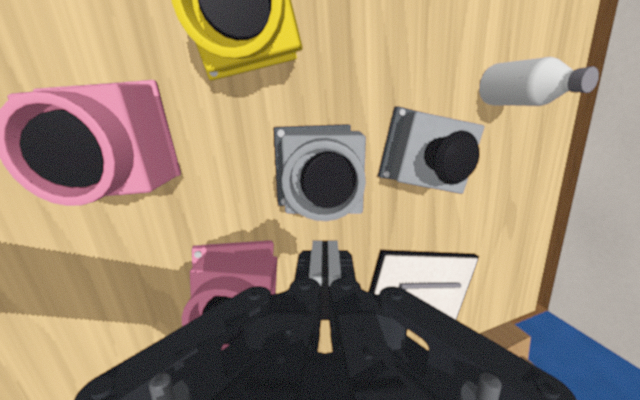

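View pics/t15.png

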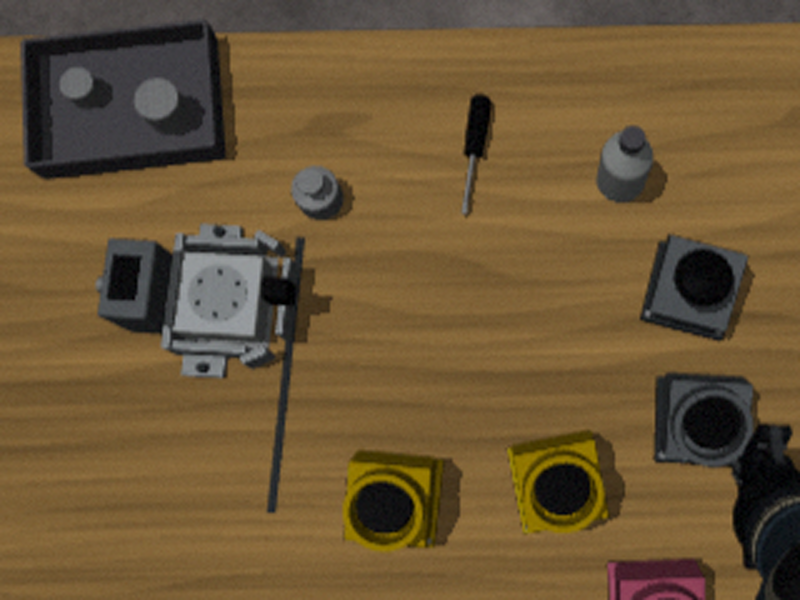

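The start disc is up at (328,178) in the wrist view. In the top view the block is seated at (218,292) with the gate shut across the mouth. The weight, bottle and driver are where they were, and the arm is clear of everything. Handing in.

```bash
python3 -c "
from rig import manip
print(manip.close_job())"
```

```text
the job is handed in; nothing more can be done
None
```

The block is home, the gate is shut, and start was pressed and let go in that order. I handed the job in at about 17 s; no verdict is reported.

- **Block:** I pushed it into the bay with two spread fingers until it stopped against the end wall at about 8.5 N. The last images show it flush, square and centred to within a few millimetres.
- **Gate:** I straddled the tab and slid the gate until it hit its stop at about 10 N. The tab is centred across the mouth.
- **Start button:** I pressed the grey collared button along its tilted axis, held it down for about 1.1 s at about 20 N, and released it. The last wrist view shows the button up.
- **Left alone:** Stop was not touched. The weight, bottle and screwdriver look unmoved in the last top view, and the arm ended well clear of everything.

Two readings were off. The force rose to about 43 N for a moment when the start button bottomed, so I eased the arm back. It came through the fingertips, not the gripper's body, which is what the 40 N limit covers. The wrist camera also measured heights about 8 mm low. I corrected for that, and for the start button the corrected position agreed with the side and top cameras to about 3 mm.

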